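# Uncover the label tray and shuttle it under the heat-seal press

### The job

Get the waiting labels ready for pressing: take the blue cover off the label tray by lifting its tab end over the tray's front lip and drawing it out of its grooves, and lay it flat, right way up, in the middle of the cork mat. Then push the carrier along the rails to the next station, under the press head, until it settles in that station's notch, without running on past it; let go of it there. The head is hot, so nothing may touch it, and leave everything else where it stands.

Things in the scene. Friction and masses are not known exactly. Their poses are not given: they have to be found in the camera images.
- press: White shuttle heat-seal press, fixed. Origin on the table under the load station; x points away from the robot, y along the two rails towards the press station. Bed x -105 to 105, y -100 to 460 mm, top 40 mm up. Column x 120 to 220, y 115 to 245 mm, 358 mm high, behind the press station. Red marks on the bed's front edge show the stations: y = 0 (load), 180 (press), 360 mm (unload).
- head: Hot press head, fixed over the press station; nothing may touch it. Origin at the centre of the steel platen's underside, 118 mm above the table. Platen 112 x 92 mm (x, y); from 150 to 225 mm up the red housing, 150 x 130 mm; closing handle up to 330 mm. The cover's tab (top 128 mm up while the cover is on) does not pass under it, the bare tray (102 mm) does.
- carrier: Carrier that slides on the rails along the press's y; origin on the table under its centre, axes as the press. It starts 0 to 30 mm from the load station; its centre is to go to y = 180 mm. Friction about 1 N. Its sprung roller drops into a V notch of the brass index bar at each station: within 5 mm or so it pulls the carrier to the centre; 6 to 12 N push it out of a notch.
- push_bar (a point): Centre of the carrier's red push bar, which moves with it: a round bar 14 mm thick, 106 mm long over its ends, along the press's x, 100 mm above the table, 165 mm behind the carrier's centre (towards the press's -y). Two 10 mm struts, 36 mm either side of its centre, slope down to the deck. Axes as the press.
- tray (a point): Centre of the aluminium label tray on the carrier, at the height of the side ledges the cover lies on (88 mm above the table); axes as the press. Deck 150 x 140 mm (x, y), top 70 mm up. Side guides 4 mm high stand 1.5 mm off the cover's long edges. At the rear, from x = 28 mm on, groove lips overhang the cover's sides, 9 mm above the ledges (5 mm of play over the cover).
- stop_lip (a point): Middle of the top of the tray's front (-x) wall, 70 mm from the tray's centre: the stop lip, 4 mm above the ledges. To take the cover off, raise its tab end 6 to 12 mm (its rear end can rise at most 5 mm), draw it 45 to 55 mm towards the press's -x (the rear end leaves the grooves after 38 mm), then lift it away; the black cone may stand not far beyond.
- cover: Blue sliding cover, a stiff loose plate 130 x 104 x 4 mm (x, y, z), about 0.12 kg; origin at the centre of its underside, axes parallel to the press's while on the tray. A white tab stands on it near its front (-x) edge: 36 mm long (x), 14 mm thick (y), centred at x = -40, y = 0 mm, its top 40 mm above the underside.
- cover_tab (a point): Centre of the top of the cover's white tab, 40 mm above the cover's underside.
- mat: Cork mat, fixed, 160 x 140 x 6 mm (x, y, z); origin at the centre of its underside on the table. It and the thread tray trade places between two spots right of the press, some 190 mm apart. The cover fits on it with its long side along the mat's x, either way round.
- thread_tray: Low wooden tray next to the mat, fixed, 160 x 140 mm, 25 mm high, with two thread cones in it; origin at the centre of its underside.
- cone_green: Green thread cone, 64 mm across, 110 mm high, standing loose in the thread tray; origin at the centre of its underside. To be left alone.
- cone_orange: Orange thread cone, 64 mm across, 110 mm high, standing loose in the thread tray; origin at the centre of its underside. To be left alone.
- cone_black: Black thread cone, 64 mm across, 110 mm high, standing on the table in front of the press, anywhere from near the push bar to before the tray; origin at the centre of its underside. To be left alone.
- spray: White stain-remover bottle with a blue cap, 56 mm across, 190 mm high, standing loose behind the push bar; origin at the centre of its underside. To be left alone.
- shears: Tailor's shears lying in front of the press, about 220 x 90 mm, 17 mm high; origin under the pivot, blades along +x. To be left alone.
- pin_dish: Round orange pin dish, 96 mm across, 28 mm high, on the table behind the load station; origin at the centre of its underside. To be left alone.

How it is judged:
On the way, in this order (a step that is already met when the one before it is completed fails the run):
1. the cover is off the tray and lies released on the cork mat (horizontal distance between cover and mat below 0.035 m and z of cover in the frame of mat below 0.01 m and angle between cover's own z axis and vertical below 0.06 rad and contact force between the fingers and cover below 0.1 N), for 0.2 s.
2. the carrier sits in the press station's notch (y of tray in the frame of press between 0.176 and 0.184 m), for 0.2 s.
At the end, for the whole second after the job is handed in: The cover lies flat and right way up on the cork mat (its centre within 35 mm of the mat's centre, resting on it, tilt under 0.06 rad), released and still; the carrier stands still in the press station's notch (the tray's centre 176 to 184 mm along the press's y), with no hand on it (all of step 1 and all of step 2 and linear speed of cover below 0.02 m/s and linear speed of carrier below 0.01 m/s); the robot touches nothing.
It fails at once if the carrier runs more than 15 mm past the press station (y of tray in the frame of press above 0.195 m).
It fails at once if anything touches the hot press head (contact force between head and anything else above 1 N).
It fails at once if a cone, the bottle, the shears or the pin dish is shifted by more than 20 mm (distance of any of cone_green, cone_orange, cone_black, spray, shears, pin_dish from where it was at the start of the episode above 0.02 m).
It also fails if it takes over 54 s, if anything falls off the work surface, if the arm or the gripper's body presses on something with over 40 N, if the wrist force passes 120 N, or if a joint passes its speed limit or range.

### The arm

A 6-joint arm with a two-finger parallel gripper is mounted at the origin on the work surface. World frame = base frame: x ahead of the robot, y to its left, z up, the work surface at z = 0. Lengths are in m, angles in rad, forces in N, time in s.
With the tool pointing down it reaches from about 0.3 to 0.85 m from the base axis. Payload 5.4 kg.
Tool frame: the origin (TCP) lies where the fingers leave the gripper's body, on its centre line; the fingertips stand 73 mm ahead of it and the grasp point (between the pads) lies 54 mm ahead of it (r.tip_reach is the distance from the TCP to the fingertips, in m); z points along the fingers, y is the line along which they close (so a half turn about z gives the same grasp; the last joint's range is limited). The gripper opens to 85 mm and grips with 20 to 120 N. Pads are 22 mm wide; open, the fingers measure 114 mm over their backs; the gripper's body (76 mm by 85 mm) begins 54 mm behind the grasp point. The pads swing forward as they close: fully open they stand 13 mm farther back than shut.
Start: joints at [0.933, 0.158, 1.597, -0, 1.386, -0.21], TCP at [0.239, 0.523, 0.304] pointing down, gripper open.
Joint ranges: [-2.91, 2.91], [-0.94, 2.29], [0.18, 2.7], [-1.29, 4.43], [0.17, 2.64], [-3, 3]. Speed limits (rad/s): [2.57, 2.57, 3.14, 3.14, 3.14, 3.14].

### API

Orientations are given as a unit quaternion [w, x, y, z].
In Python, from bench import r, ticket, snapshot, camera_params gives the robot as it stands (r), with the cameras as plain functions and the job (ticket).
- The arm moves only by the tool hand_motion, called after "Call:" in YAML: its name, and indented under it one key for each argument. Schema: {"type":"object","properties":{"rows":{"type":"array","items":{"type":"array","prefixItems":[{"type":"array","items":{"type":"number"},"minItems":3,"maxItems":3},{"type":"array","items":{"type":"number"},"minItems":3,"maxItems":3}],"minItems":2,"maxItems":2},"minItems":1,"maxItems":8},"finger_gap":{"type":"number"},"only":{"type":"string"},"quiet":{"type":"boolean"},"lines":{"type":"string"}},"required":["rows"],"additionalProperties":false}. rows is a list of rows, 1 to 8 of them, each written [[dx, dy, dz], [rx, ry, rz]]: dx, dy, dz in m, then a rotation vector rx, ry, rz in rad; each row is the pose to reach, as a shift and turn from the pose commanded when the call began, along the tool's axes at that moment; what a row does not reach only later rows make up. A row lasts 1/12 s, in which the tool goes at most 0.0417 m and 0.125 rad, less where a joint would pass 70% of its speed; a pose out of reach is approached as far as the arm can. finger_gap is the finger opening in m, set as the call begins (left out keeps the last). The fingers move at their own pace and stop on an object; the grip force is fixed at half the most. Time passes only in rows, so rows that do not move let the fingers close. The tool returns the time, the measured TCP pose, the force, the opening and the grip force at its end. only (a regular expression) keeps the lines of the reply that match it, lines (a string "A,B") keeps lines A to B, and quiet returns only ok. Input that does not fit is refused with a message, and nothing moves.
- r.sense(): the state, without advancing time (a new reading comes with each control period).
- snapshot(name): name is "scene" or "top"; returns the picture (400x640x3 uint8, red, green, blue); there is no depth.
- camera_params(name): a dict with "vfov" (degrees; the focal length in pixels is half the picture's height over the tangent of half this angle, whatever the lens; pixels are square), "cx", "cy" (the principal point, pixels), "rvec" (rotation vector, rad) and "tvec" (3), from world to camera coordinates, as OpenCV has them. Camera axes: x right, y down, z forward; pixel columns grow to the right and rows downward; lengths in m; the calibration is good to about 2 mm. A picture is of the moment at which its call begins. camera_params takes no time and is no camera call.
- ticket.sign_off(): hands the job in; it is judged then, once.
The state is a dict: "time": time; "qpos": joint angles; "joint_velocities": joint speeds; "tau": joint torques, N m; "eef_pos": TCP position; "eef_rot": TCP orientation; "force": force on the tool from outside, world axes, zero at the start; "moment": the same for the moment, N m; "opening": finger opening in m; "grip_force": force on a finger pad.
Only numpy, scipy, OpenCV 4.12 (cv2) and the standard library are available. Lean on these libraries where they do the work, as an engineer would, in place of code of your own. Each camera call takes 0.05 s, during which the arm holds its last target. There are 200 camera calls.

## Working session

There is one attempt and no reset: what is moved stays moved. The work goes in short steps, Python scripts to look and compute and a tool call to move; the robot and the scene stay as the last step left them, time stands still between calls to the robot, and variables do not carry over. Pictures are saved under pics/ and viewed, at most 13 in all, crops included, and the job is handed in when it is done.

```bash
ls; mkdir -p pics; python3 - <<'E'
from bench import r, ticket, snapshot, camera_params
import cv2
for n in ("scene","top"):
    im=snapshot(n); cv2.imwrite(f"pics/{n}0.png",im[:,:,::-1]); print(n,camera_params(n))
s=r.sense(); print(s["time"],s["eef_pos"],s["eef_rot"],s["opening"])
E
```

```text
bench.py
pics
scene {'vfov': 51.123364105812925, 'cx': 325.5659782900715, 'cy': 205.73024913849468, 'rvec': array([ 1.83692483,  1.63063796, -0.70190536]), 'tvec': array([-0.07055363, -0.30935723,  1.7331469 ])}
top {'vfov': 47.1704809024317, 'cx': 322.18660515036646, 'cy': 201.3927329938696, 'rvec': array([ 2.16938876, -2.20399794,  0.0394237 ]), 'tvec': array([0.00727835, 0.5600775 , 1.26497868])}
0.1 [0.23832018 0.52282153 0.30302353] [-3.68498835e-04  2.12293352e-01  9.77205604e-01 -7.77529563e-04] 0.08507570590445916
```

View pics/scene0.png

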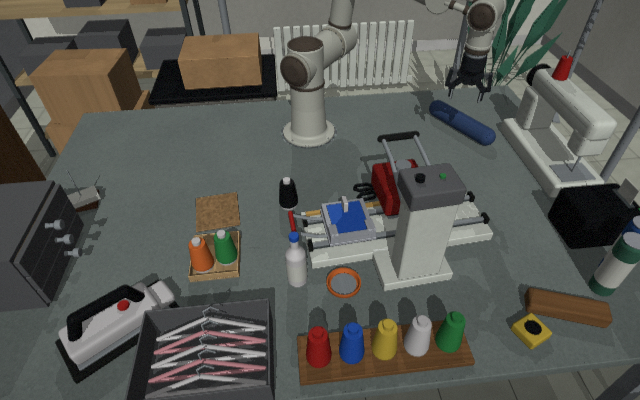

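View pics/top0.png

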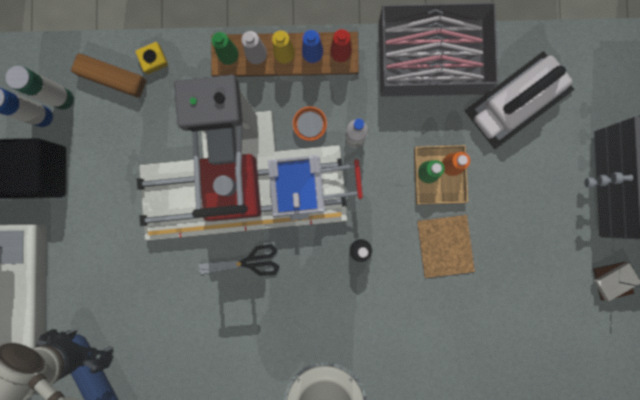

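The scene picture looks back at the robot from the far side. The top picture shows the cover at about (296,187), the tab at (296,200), the push bar at (359,179), the black cone at (361,251) and the mat at (446,246). I'll zoom in on the top view.

```bash
python3 - <<'E'
import cv2
im=cv2.imread("pics/top0.png")
c=cv2.resize(im[140:290,130:330],None,fx=4,fy=4,interpolation=cv2.INTER_CUBIC); cv2.imwrite("pics/c1.png",c)
c=cv2.resize(im[140:290,300:500],None,fx=4,fy=4,interpolation=cv2.INTER_CUBIC); cv2.imwrite("pics/c2.png",c)
E
```

```text
(no output)
```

View pics/c1.png

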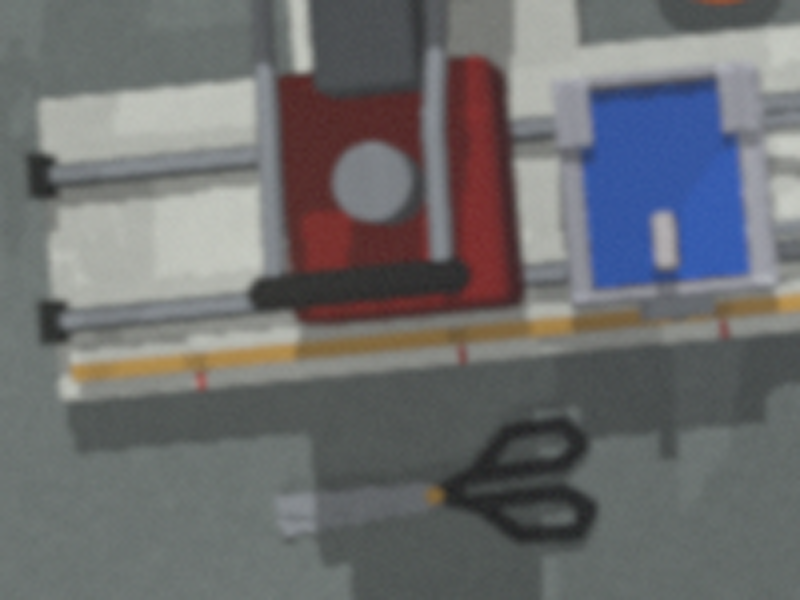

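View pics/c2.png

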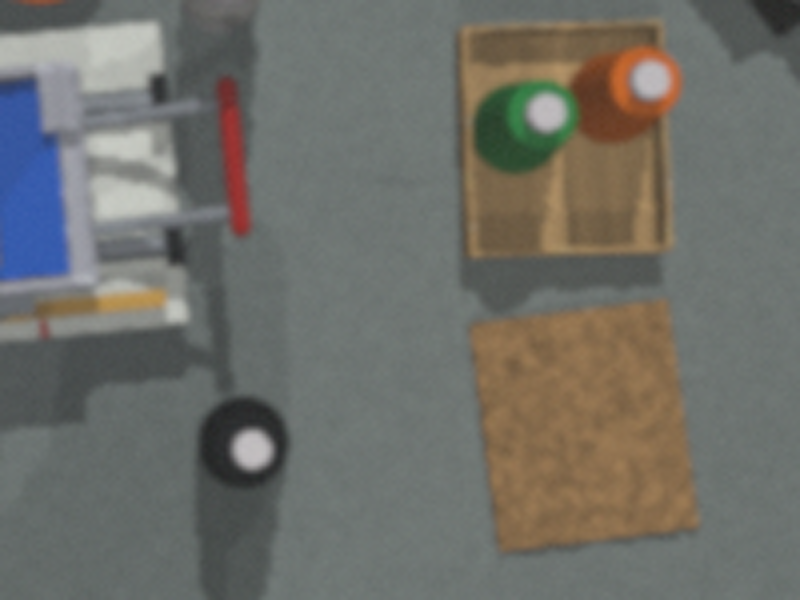

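The crops show:
- **c1:** station marks at (725,328), (462,353) and (200,380); tab top around (664,238).
- **c2:** push bar from (227,80) to (241,235); black cone top at (253,451); mat corners at (470,325), (668,300), (700,527) and (498,552).

```bash
cat > h.py <<'E'
import numpy as np, cv2
from bench import r, ticket, snapshot, camera_params
from scipy.spatial.transform import Rotation as R
def world(px,z,cam="top"):
    p=camera_params(cam); f=200/np.tan(np.radians(p["vfov"])/2)
    M=R.from_rotvec(p["rvec"]).as_matrix(); C=-M.T@p["tvec"]
    d=M.T@np.array([(px[0]-p["cx"])/f,(px[1]-p["cy"])/f,1]); return C+d*(z-C[2])/d[2]
def project(P,cam="top"):
    p=camera_params(cam); f=200/np.tan(np.radians(p["vfov"])/2)
    M=R.from_rotvec(p["rvec"]).as_matrix(); q=M@np.array(P)+p["tvec"]; return np.array([p["cx"]+f*q[0]/q[2],p["cy"]+f*q[1]/q[2]])
def crop(c,ox,oy=140): return ((c[0]+.5)/4-.5+ox,(c[1]+.5)/4-.5+oy)
E
python3 - <<'E'
from h import *
np.set_printoptions(precision=4,suppress=True)
m=[world(crop(c,130),.04) for c in [(725,328),(462,353),(200,380)]]
print("marks",m); y=(m[2]-m[0])/np.linalg.norm(m[2]-m[0]); x=np.array([y[1],-y[0],0])
o=sum(m)/3-.18*y+.105*x; o[2]=0; yaw=np.arctan2(x[1],x[0]); print("press",o,"yaw",yaw)
rel=lambda P:np.array([(P-o)@x,(P-o)@y,P[2]])
def show(n,P): print(n,P,rel(P))
for n,c,z in [("tab",(664,240),.128),("cc",(590,92),.092),("cc",(718,80),.092),("cc",(749,278),.092),("cc",(593,289),.092)]: show(n,world(crop(c,130),z))
a,b=world(crop((227,80),300),.1),world(crop((241,235),300),.1); show("bar",(a+b)/2); print(a,b,np.linalg.norm(a-b),np.arctan2(*(a-b)[1::-1]))
M=[world(crop(c,300),.006) for c in [(470,325),(668,300),(700,527),(498,552)]]
show("mat",sum(M)/4); print("mat yaw", np.arctan2(*(M[1]-M[2]+M[0]-M[3])[1::-1]),[np.linalg.norm(M[i]-M[i-1]) for i in range(4)])
show("black",world(crop((253,451),300),.11)); show("spray",world((358,124),.19))
show("green",world(crop((546,113),300),.11)); show("shears",world(crop((435,495),130),.01))
from bench import r, ticket, snapshot, camera_params
Rt=R.from_quat(np.roll(r.sense()["eef_rot"],-1)); print(Rt.as_matrix())
E
```

```text
marks [array([0.5039, 0.0298, 0.04  ]), array([0.4896, 0.2101, 0.04  ]), array([0.4739, 0.3904, 0.04  ])]
press [0.6087 0.0394 0.    ] yaw 0.08306869089023648
tab [0.5598 0.0642 0.128 ] [-0.0467  0.0288  0.128 ]
cc [0.6605 0.1146 0.092 ] [0.0578 0.0706 0.092 ]
cc [0.667  0.0299 0.092 ] [ 0.0572 -0.0143  0.092 ]
cc [0.536  0.0114 0.092 ] [-0.0748 -0.0219  0.092 ]
cc [0.5304 0.1139 0.092 ] [-0.0719  0.0808  0.092 ]
bar [ 0.6127 -0.0977  0.1   ] [-0.0074 -0.1369  0.1   ]
[ 0.6636 -0.0941  0.1   ] [ 0.5619 -0.1012  0.1   ] 0.10193801777559938 0.07015052254711439
mat [ 0.4305 -0.3433  0.006 ] [-0.2094 -0.3666  0.006 ]
mat yaw 0.10209509669353725 [np.float64(0.15850359505314765), np.float64(0.13909925840690454), np.float64(0.15865611671300725), np.float64(0.14091337088016082)]
black [ 0.4224 -0.1055  0.11  ] [-0.1977 -0.129   0.11  ]
spray [ 0.7377 -0.0943  0.19  ] [ 0.1174 -0.1439  0.19  ]
green [ 0.637  -0.2989  0.11  ] [ 0.0001 -0.3395  0.11  ]
shears [0.3909 0.2352 0.01  ] [-0.2009  0.2132  0.01  ]
[[-0.9099  0.4149 -0.0011]
 [ 0.4149  0.9099 -0.0014]
 [ 0.0004 -0.0017 -1.    ]]
```

```bash
cat >> h.py <<'E'
YAW=0.083
X=np.array([np.cos(YAW),np.sin(YAW),0]); Y=np.array([-np.sin(YAW),np.cos(YAW),0])
def goto(p,yaw=None,tilt=0,Rc=None):
    """tool-frame row for TCP at p, fingers closing along press y turned to yaw"""
    s=r.sense(); Rt=R.from_quat(np.roll(s["eef_rot"],-1)); p=np.array(p)
    Rd=Rt if yaw is None else R.from_matrix(R.from_euler("z",yaw).as_matrix()@R.from_euler("y",tilt).as_matrix()@np.diag([-1,1,-1.]))
    d=Rt.inv().apply(p-s["eef_pos"]); w=(Rt.inv()*Rd).as_rotvec()
    print(np.round(np.r_[d,w],4).tolist(),"dist",round(np.linalg.norm(d),4),"t",s["time"])
E
python3 -c "
from h import *
print(r.tip_reach); goto([.38,.05,.28],YAW)
print(world((256,212),.33),world((200,215),.33))"
```

```text
0.0726
[-0.3251, -0.3714, 0.0235, -0.0015, -0.0008, -0.5108] dist 0.4941 t 0.1
[0.52339833 0.13313632 0.33      ] [0.5189472  0.25166519 0.33      ]
```

Call:
hand_motion:
  rows:
    - [[-0.325, -0.371, 0.0235], [0, 0, -0.51]]
    - [[-0.325, -0.371, 0.0235], [0, 0, -0.51]]
    - [[-0.325, -0.371, 0.0235], [0, 0, -0.51]]
    - [[-0.325, -0.371, 0.0235], [0, 0, -0.51]]
    - [[-0.325, -0.371, 0.0235], [0, 0, -0.51]]
    - [[-0.325, -0.371, 0.0235], [0, 0, -0.51]]
    - [[-0.325, -0.371, 0.0235], [0, 0, -0.51]]
    - [[-0.325, -0.371, 0.0235], [0, 0, -0.51]]
  finger_gap: 0.06

```text
time: 0.77
eef_pos: [0.331, 0.2135, 0.2883]
eef_rot: [-0.0, -0.042, 0.999, -0.0]
force: [1.2, -0.1, -0.7]
opening: 0.0599
grip_force: 0.0
```

```bash
python3 -c "
from h import *
goto([.40,.05,.26],YAW)"
```

```text
[-0.0552, -0.1686, 0.0283, -0.0001, -0.0, 0.0001] dist 0.1797 t 0.7667
```

Call:
hand_motion:
  rows:
    - [[-0.055, -0.169, 0.028], [0, 0, 0]]
    - [[-0.055, -0.169, 0.028], [0, 0, 0]]
    - [[-0.055, -0.169, 0.028], [0, 0, 0]]
    - [[-0.055, -0.169, 0.028], [0, 0, 0]]
    - [[-0.055, -0.169, 0.028], [0, 0, 0]]
    - [[-0.055, -0.169, 0.028], [0, 0, 0]]

```text
time: 1.27
eef_pos: [0.4003, 0.0486, 0.2599]
eef_rot: [-0.001, -0.038, 0.999, -0.0]
force: [0.1, 0.0, -0.6]
opening: 0.0604
grip_force: 0.0
```

```bash
python3 -c "
from h import *
goto([.56,.064,.26],YAW)"
```

```text
[-0.1604, 0.0031, -0.0003, -0.0003, -0.0015, -0.006] dist 0.1604 t 1.2667
```

Call:
hand_motion:
  rows:
    - [[-0.04, 0.001, 0], [0, 0, -0.006]]
    - [[-0.08, 0.002, 0], [0, 0, -0.006]]
    - [[-0.12, 0.003, 0], [0, 0, -0.006]]
    - [[-0.16, 0.003, 0], [0, 0, -0.006]]
    - [[-0.16, 0.003, 0], [0, 0, -0.006]]
    - [[-0.16, 0.003, 0], [0, 0, -0.006]]

```text
time: 1.77
eef_pos: [0.5596, 0.0688, 0.2589]
eef_rot: [-0.002, -0.045, 0.999, 0.0]
force: [0.3, 0.1, 0.0]
opening: 0.0601
grip_force: 0.0
```

```bash
python3 - <<'E'
from h import *
goto([.56,.064,.17],YAW)
for n in("scene","top"):
    im=snapshot(n)[:,:,::-1]
    (u,v)=project([.56,.064,.15],n).astype(int); c=cv2.resize(im[v-60:v+60,u-80:u+80],None,fx=2.5,fy=2.5,interpolation=cv2.INTER_CUBIC)
    globals()[n]=c
cv2.imwrite("pics/g1.png",np.hstack([scene,top]))
E
```

```text
[-0.0003, -0.0049, 0.0889, 0.001, -0.0035, 0.0068] dist 0.089 t 1.7667
```

View pics/g1.png

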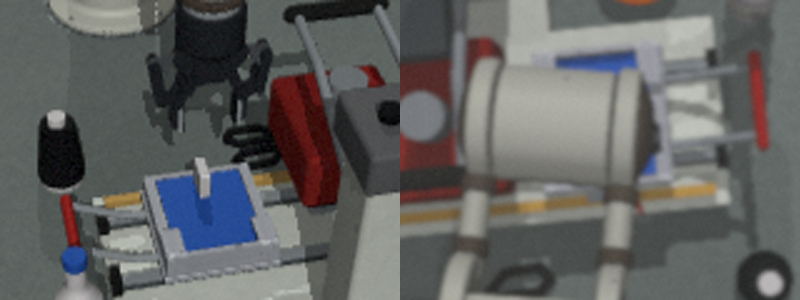

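The crop shows the gripper above and in front of the tab. In the top view a wide wrist cylinder lies near the press handle at crop (470,130). I'll check its height before lowering.

```bash
python3 - <<'E'
from h import *
im=snapshot("scene")[:,:,::-1]
cv2.imwrite("pics/s2.png",cv2.resize(im[0:200,230:500],None,fx=2.9,fy=2.9,interpolation=cv2.INTER_CUBIC))
for z in(.26,.35,.4,.45,.5): print(z,(project([.56,.069,z],"scene")-[230,0])*2.9)
E
```

```text
0.26 [340.16718847 474.45521055]
0.35 [342.9139866  395.73468766]
0.4 [344.57991003 347.99096649]
0.45 [346.35863804 297.01437764]
0.5 [348.26202961 242.46505396]
```

View pics/s2.png

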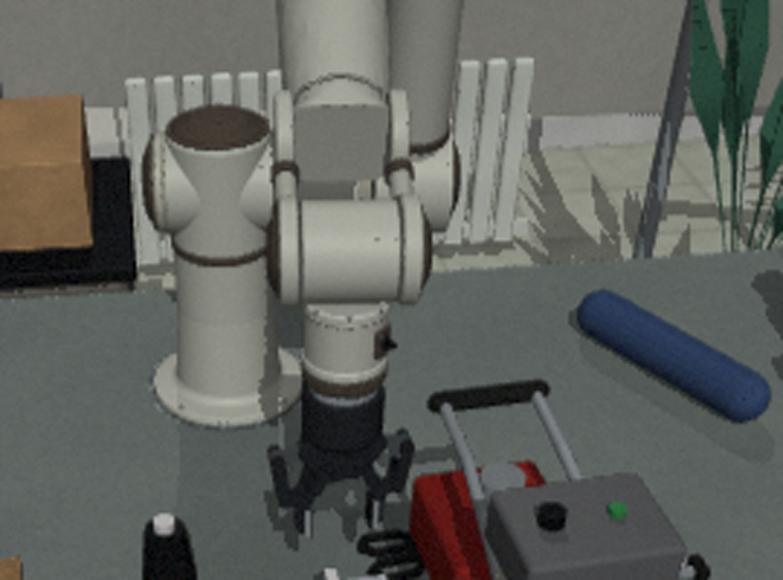

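The cylinder's underside is 0.185 m above the TCP, so about 0.355 at grasp height. That clears the handle, which tops out at 0.330, so I can lower.

Call:
hand_motion:
  rows:
    - [[0, -0.005, 0.02], [0, 0, 0.006]]
    - [[0, -0.005, 0.05], [0, 0, 0.006]]
    - [[0, -0.005, 0.06], [0, 0, 0.006]]
    - [[0, -0.005, 0.06], [0, 0, 0.006]]

```text
time: 2.25
eef_pos: [0.5567, 0.0629, 0.1982]
eef_rot: [-0.003, -0.041, 0.999, 0.0]
force: [-0.9, -0.0, 0.2]
opening: 0.06
grip_force: 0.0
```

```bash
python3 -c "
from h import *
goto([.56,.064,.17],YAW)"
```

```text
[-0.0036, 0.0008, 0.0282, 0.0012, -0.006, -0.0008] dist 0.0284 t 2.25
```

Call:
hand_motion:
  rows:
    - [[-0.003, 0.001, 0.02], [0, -0.005, 0]]
    - [[-0.003, 0.001, 0.028], [0, -0.005, 0]]
    - [[-0.003, 0.001, 0.028], [0, -0.005, 0]]
    - [[-0.003, 0.001, 0.028], [0, -0.005, 0]]

```text
time: 2.58
eef_pos: [0.5624, 0.0638, 0.1735]
eef_rot: [0.003, -0.041, 0.999, 0.0]
force: [0.4, -1.0, 0.8]
opening: 0.0598
grip_force: 0.0
```

Call:
hand_motion:
  rows:
    - [[0, 0, 0], [0, 0, 0]]
    - [[0, 0, 0], [0, 0, 0]]
    - [[0, 0, 0], [0, 0, 0]]
    - [[0, 0, 0], [0, 0, 0]]
    - [[0, 0, 0], [0, 0, 0]]
    - [[0, 0, 0], [0, 0, 0]]
    - [[0, 0, 0], [0, 0, 0]]
    - [[0, 0, 0], [0, 0, 0]]
  finger_gap: 0.0

```text
time: 3.25
eef_pos: [0.563, 0.0636, 0.1736]
eef_rot: [0.003, -0.041, 0.999, 0.0]
force: [-1.1, -0.5, 6.0]
opening: 0.0126
grip_force: 59.4
```

```bash
python3 -c "
from h import *
goto([.56,.064,.17],YAW)"
```

```text
[0.003, 0.0006, 0.0036, -0.0003, 0.0064, -0.0008] dist 0.0047 t 3.25
```

Call:
hand_motion:
  rows:
    - [[-0.002, 0, -0.003], [0, 0.02, 0]]
    - [[-0.003, 0, -0.005], [0, 0.04, 0]]
    - [[-0.005, 0, -0.008], [0, 0.06, 0]]
    - [[-0.005, 0, -0.008], [0, 0.06, 0]]
    - [[-0.005, 0, -0.008], [0, 0.06, 0]]

```text
time: 3.67
eef_pos: [0.5673, 0.0641, 0.1802]
eef_rot: [-0.028, -0.041, 0.999, -0.001]
force: [-0.2, 1.0, -1.5]
opening: 0.0131
grip_force: 58.5
```

```bash
python3 -c "
from h import *
goto([.56,.064,.17],YAW)"
```

```text
[0.0067, 0.0005, 0.0105, 0.0002, -0.0554, -0.0007] dist 0.0125 t 3.6667
```

Call:
hand_motion:
  rows:
    - [[0.008, 0, 0], [0, 0, 0]]
    - [[0.016, 0, 0.001], [0, 0, 0]]
    - [[0.024, 0, 0.001], [0, 0, 0]]
    - [[0.032, 0, 0.001], [0, 0, 0]]
    - [[0.040, 0, 0.002], [0, 0, 0]]
    - [[0.048, 0, 0.002], [0, 0, 0]]
    - [[0.053, 0, 0.002], [0, 0, 0]]
    - [[0.053, 0, 0.002], [0, 0, 0]]

```text
time: 4.33
eef_pos: [0.5135, 0.0598, 0.1816]
eef_rot: [-0.028, -0.041, 0.999, -0.001]
force: [-0.3, 0.4, -1.1]
opening: 0.0133
grip_force: 58.5
```

```bash
python3 -c "
from h import *
goto([.567,.064,.18],YAW)"
```

```text
[-0.0537, -0.0002, -0.0014, 0.0001, -0.0556, -0.0009] dist 0.0537 t 4.3333
```

Call:
hand_motion:
  rows:
    - [[0.001, 0, -0.02], [0, 0, 0]]
    - [[0.003, 0, -0.05], [0, 0, 0]]
    - [[0.005, 0, -0.085], [0, -0.03, 0]]
    - [[0.005, 0, -0.1], [0, -0.06, 0]]
    - [[0.005, 0, -0.1], [0, -0.06, 0]]
    - [[0.005, 0, -0.1], [0, -0.06, 0]]

```text
time: 4.83
eef_pos: [0.5154, 0.0597, 0.2825]
eef_rot: [0.003, -0.041, 0.999, -0.0]
force: [-0.6, -0.0, -1.4]
opening: 0.0133
grip_force: 58.6
```

```bash
python3 - <<'E'
from h import *
goto([.42,-.05,.28],YAW); goto([.38,-.347,.28],.102)
im=np.hstack([cv2.resize(snapshot(n)[:,:,::-1][100:300,150:500],None,fx=1.14,fy=1.14) for n in("scene","top")]); cv2.imwrite("pics/g3.png",im)
E
```

```text
[0.1041, -0.1015, 0.0019, -0.0005, 0.0068, -0.0009] dist 0.1454 t 4.8333
[0.1683, -0.3942, 0.0016, -0.0005, 0.0068, -0.0199] dist 0.4287 t 4.8333
```

View pics/g3.png

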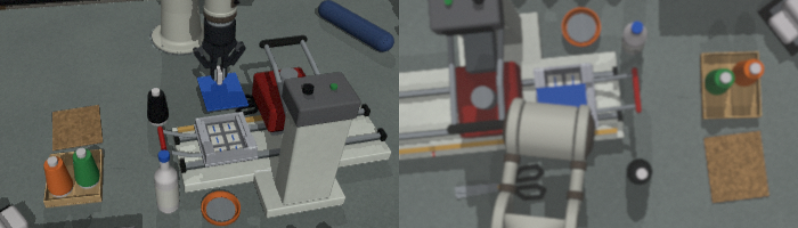

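The top view shows the cover held level, the tray open with its labels, and the carrier and its neighbours unmoved. Next is the carry to the mat.

Call:
hand_motion:
  rows:
    - [[0.012, -0.03, 0], [0, 0, 0]]
    - [[0.024, -0.06, 0], [0, 0, -0.005]]
    - [[0.036, -0.09, 0], [0, 0, -0.005]]
    - [[0.048, -0.12, 0], [0, 0, -0.01]]
    - [[0.06, -0.15, 0], [0, 0, -0.01]]
    - [[0.072, -0.18, 0], [0, 0, -0.015]]
    - [[0.084, -0.21, 0], [0, 0, -0.015]]
    - [[0.096, -0.24, 0], [0, 0, -0.02]]

```text
time: 5.6
eef_pos: [0.4377, -0.1882, 0.2791]
eef_rot: [0.001, -0.051, 0.999, 0.001]
force: [1.0, -0.1, -0.8]
opening: 0.013
grip_force: 58.8
```

```bash
python3 -c "
from h import *
goto([.3937,-.347,.2],.102)"
```

```text
[0.0601, -0.1537, 0.0785, 0.0028, 0.0018, 0.0002] dist 0.1828 t 5.6
```

Call:
hand_motion:
  rows:
    - [[0.015, -0.04, 0], [0, 0, 0]]
    - [[0.03, -0.08, 0], [0, 0, 0]]
    - [[0.045, -0.12, 0.02], [0, 0, 0]]
    - [[0.06, -0.154, 0.05], [0, 0, 0]]
    - [[0.06, -0.154, 0.08], [0, 0, 0]]
    - [[0.06, -0.154, 0.08], [0, 0, 0]]
    - [[0.06, -0.154, 0.08], [0, 0, 0]]

```text
time: 6.18
eef_pos: [0.3938, -0.3449, 0.197]
eef_rot: [-0.0, -0.05, 0.999, 0.004]
force: [0.7, -0.0, -0.1]
opening: 0.0129
grip_force: 58.9
```

```bash
python3 -c "
from h import *
goto([.3937,-.347,.0925],.102)"
```

```text
[0.0003, -0.003, 0.1045, 0.0084, 0.0004, -0.0013] dist 0.1045 t 6.1833
```

Call:
hand_motion:
  rows:
    - [[0, -0.002, 0.03], [0, 0, 0]]
    - [[0, -0.002, 0.06], [0, 0, 0]]
    - [[0, -0.002, 0.08], [0, 0, 0]]
    - [[0, -0.002, 0.095], [0, 0, 0]]
    - [[0, -0.002, 0.095], [0, 0, 0]]
    - [[0, -0.002, 0.095], [0, 0, 0]]

```text
time: 6.68
eef_pos: [0.397, -0.3479, 0.1068]
eef_rot: [0.003, -0.052, 0.999, 0.0]
force: [-0.2, -1.7, -0.4]
opening: 0.0129
grip_force: 59.0
```

```bash
python3 -c "
from h import *
goto([.3937,-.347,.0925],.102)"
```

```text
[0.0032, 0.0012, 0.0143, -0.0001, 0.0051, 0.0016] dist 0.0147 t 6.6833
```

Call:
hand_motion:
  rows:
    - [[0.001, 0, 0.005], [0, 0, 0]]
    - [[0.002, 0, 0.009], [0, 0, 0]]
    - [[0.003, 0, 0.013], [0, 0, 0]]
    - [[0.003, 0, 0.013], [0, 0, 0]]
    - [[0.003, 0, 0.013], [0, 0, 0]]

```text
time: 7.1
eef_pos: [0.3932, -0.3488, 0.0931]
eef_rot: [0.002, -0.051, 0.999, 0.0]
force: [-0.5, 0.8, -0.3]
opening: 0.0129
grip_force: 59.0
```

Call:
hand_motion:
  rows:
    - [[0, 0, 0.001], [0, 0, 0]]
    - [[0, 0, 0.0015], [0, 0, 0]]
    - [[0, 0, 0.0015], [0, 0, 0]]

```text
time: 7.35
eef_pos: [0.3934, -0.349, 0.0917]
eef_rot: [0.003, -0.051, 0.999, -0.0]
force: [0.1, 0.3, -0.1]
opening: 0.0131
grip_force: 59.2
```

Call:
hand_motion:
  rows:
    - [[0, 0, 0], [0, 0, 0]]
    - [[0, 0, 0], [0, 0, 0]]
    - [[0, 0, 0], [0, 0, 0]]
    - [[0, 0, 0], [0, 0, 0]]
    - [[0, 0, 0], [0, 0, 0]]
  finger_gap: 0.045

```text
time: 7.77
eef_pos: [0.3934, -0.3489, 0.0916]
eef_rot: [0.003, -0.051, 0.999, 0.0]
force: [-0.7, 0.7, -0.3]
opening: 0.0449
grip_force: 0.0
```

Call:
hand_motion:
  rows:
    - [[0, 0, -0.02], [0, 0, 0]]
    - [[0, 0, -0.06], [0, 0, 0]]
    - [[0, 0, -0.1], [0, 0, 0]]
    - [[0, 0, -0.14], [0, 0, 0]]
    - [[0, 0, -0.17], [0, 0, 0]]
    - [[0, 0, -0.17], [0, 0, 0]]
    - [[0, 0, -0.17], [0, 0, 0]]

```text
time: 8.35
eef_pos: [0.3931, -0.3498, 0.2639]
eef_rot: [0.004, -0.051, 0.999, -0.002]
force: [0.4, 0.6, -0.3]
opening: 0.0451
grip_force: 0.0
```

Call:
hand_motion:
  rows:
    - [[0.02, 0.03, 0], [0, 0, 0]]
    - [[0.0, 0.06, 0], [0, 0, 0]]
    - [[-0.03, 0.09, 0], [0, 0, 0]]
    - [[-0.06, 0.11, 0], [0, 0, 0]]
    - [[-0.09, 0.13, 0], [0, 0, 0]]
    - [[-0.09, 0.13, 0], [0, 0, 0]]
  finger_gap: 0.0

```text
time: 8.85
eef_pos: [0.4711, -0.2059, 0.2598]
eef_rot: [0.002, -0.054, 0.999, 0.002]
force: [0.6, 0.1, 0.5]
opening: -0.0
grip_force: 0.0
```

```bash
python3 - <<'E'
from h import *
goto([.605,-.17,.26],YAW)
im=snapshot("top")[:,:,::-1]; cv2.imwrite("pics/t4.png",cv2.resize(im[100:300,260:500],None,fx=3,fy=3,interpolation=cv2.INTER_CUBIC))
E
```

```text
[-0.137, 0.0213, 0.0005, 0.0039, 0.0045, 0.0243] dist 0.1387 t 8.85
```

View pics/t4.png

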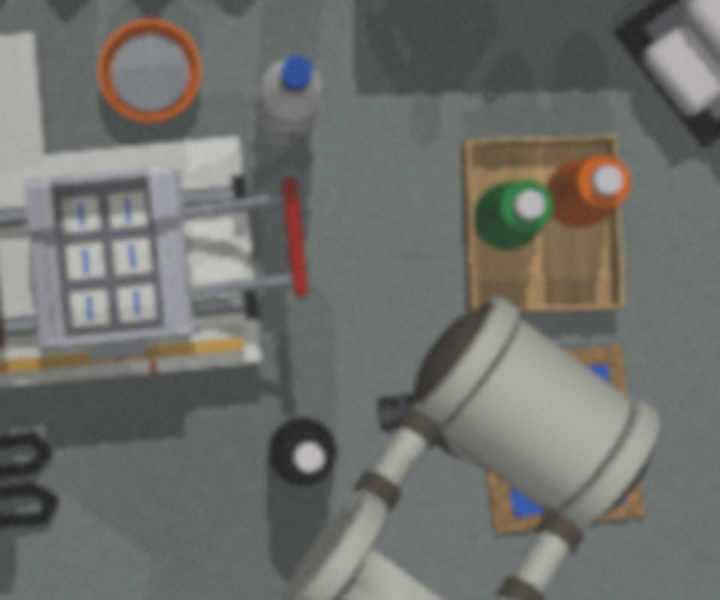

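The cover lies on the mat, seen under the wrist at (565,440). The bar is still at (297,238) and the bottle cap is at (297,72). Now I'll go behind the bar.

Call:
hand_motion:
  rows:
    - [[-0.035, 0.005, 0], [0, 0, 0.01]]
    - [[-0.07, 0.01, 0], [0, 0, 0.02]]
    - [[-0.105, 0.015, 0], [0, 0, 0.02]]
    - [[-0.137, 0.021, 0], [0, 0, 0.02]]
    - [[-0.137, 0.021, 0.03], [0, 0, 0.02]]
    - [[-0.137, 0.021, 0.06], [0, 0, 0.02]]
    - [[-0.137, 0.021, 0.09], [0, 0, 0.02]]
    - [[-0.137, 0.021, 0.09], [0, 0, 0.02]]

```text
time: 9.57
eef_pos: [0.5983, -0.174, 0.1634]
eef_rot: [-0.005, -0.041, 0.999, 0.004]
force: [-1.3, 0.8, -2.4]
opening: -0.0001
grip_force: 0.0
```

```bash
python3 -c "
from h import *
goto([.605,-.155,.158],YAW)"
```

```text
[-0.0082, 0.0184, 0.0055, 0.0082, -0.0089, -0.0016] dist 0.0209 t 9.5667
```

Call:
hand_motion:
  rows:
    - [[-0.004, 0.015, 0.004], [0, 0, 0]]
    - [[-0.004, 0.03, 0.004], [0, 0, 0]]
    - [[-0.004, 0.045, 0.004], [0, 0, 0]]
    - [[-0.004, 0.055, 0.004], [0, 0, 0]]
    - [[-0.004, 0.06, 0.004], [0, 0, 0]]
    - [[-0.004, 0.065, 0.004], [0, 0, 0]]
    - [[-0.004, 0.07, 0.004], [0, 0, 0]]
    - [[-0.004, 0.075, 0.004], [0, 0, 0]]

```text
time: 10.23
eef_pos: [0.6019, -0.1011, 0.1702]
eef_rot: [0.004, -0.041, 0.999, -0.001]
force: [-1.4, -4.7, 5.8]
opening: -0.0001
grip_force: 3.3
```

```bash
python3 -c "
from h import *
goto([.605,-.1,.158],YAW)
im=snapshot('scene')[:,:,::-1]; cv2.imwrite('pics/s5.png',cv2.resize(im[100:300,230:500],None,fx=2.9,fy=2.9,interpolation=cv2.INTER_CUBIC))"
```

```text
[-0.0031, 0.0008, 0.0122, -0.0025, 0.0074, -0.0011] dist 0.0126 t 10.2333
```

View pics/s5.png

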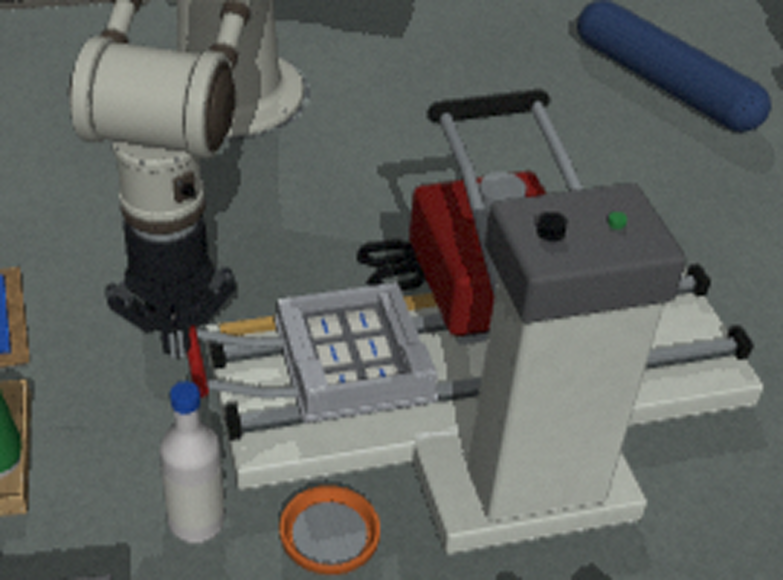

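The fingers are at the bar (crop (185,355)) but the tips are only just below its centre, and there is an upward force. I'll back off, go lower and push again.

Call:
hand_motion:
  rows:
    - [[0, -0.015, 0], [0, 0, 0]]
    - [[0, -0.03, 0], [0, 0, 0]]
    - [[-0.003, -0.03, 0.008], [0, 0.006, 0]]
    - [[-0.003, -0.03, 0.014], [0, 0.006, 0]]
    - [[-0.003, -0.03, 0.014], [0, 0.006, 0]]
    - [[-0.003, -0.03, 0.014], [0, 0.006, 0]]
    - [[-0.003, -0.03, 0.014], [0, 0.006, 0]]

```text
time: 10.87
eef_pos: [0.6064, -0.1297, 0.1541]
eef_rot: [-0.001, -0.041, 0.999, 0.0]
force: [0.8, 0.9, 0.5]
opening: -0.0001
grip_force: 0.0
```

```bash
python3 -c "
from h import *
goto([.605,-.1,.158],YAW)
im=snapshot('top')[:,:,::-1]; cv2.imwrite('pics/t6.png',cv2.resize(im[100:300,200:440],None,fx=3,fy=3,interpolation=cv2.INTER_CUBIC))"
```

```text
[-0.001, 0.0297, -0.0039, 0.0007, -0.0019, -0.0006] dist 0.03 t 10.8667
```

View pics/t6.png

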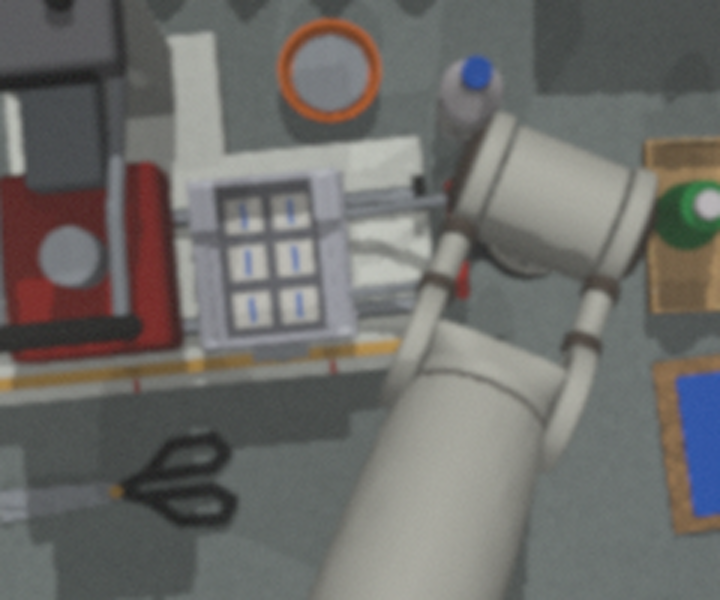

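The carrier has moved about 16 mm, to y≈0.044, and the cover is flat on the mat at lower right. The TCP should stop near y≈0.033, so I'll push slowly from here.

Call:
hand_motion:
  rows:
    - [[0, 0.012, 0], [0, 0, 0]]
    - [[0, 0.022, 0], [0, 0, 0]]
    - [[0, 0.03, 0], [0, 0, 0]]
    - [[0, 0.038, 0], [0, 0, 0]]
    - [[0, 0.046, 0], [0, 0, 0]]
    - [[0, 0.054, 0], [0, 0, 0]]
    - [[0, 0.062, 0], [0, 0, 0]]
    - [[0, 0.07, 0], [0, 0, 0]]

```text
time: 11.58
eef_pos: [0.601, -0.0602, 0.1549]
eef_rot: [-0.0, -0.041, 0.999, -0.001]
force: [1.6, -6.1, -1.4]
opening: -0.0001
grip_force: 2.9
```

Call:
hand_motion:
  rows:
    - [[0, 0.008, 0], [0, 0, 0]]
    - [[0, 0.016, 0], [0, 0, 0]]
    - [[0, 0.024, 0], [0, 0, 0]]
    - [[0, 0.032, 0], [0, 0, 0]]
    - [[0, 0.04, 0], [0, 0, 0]]
    - [[0, 0.046, 0], [0, 0, 0]]
    - [[0, 0.05, 0], [0, 0, 0]]
    - [[0, 0.052, 0], [0, 0, 0]]

```text
time: 12.25
eef_pos: [0.5967, -0.0076, 0.1549]
eef_rot: [-0.0, -0.041, 0.999, -0.0]
force: [-0.4, -2.3, 0.6]
opening: -0.0004
grip_force: 1.4
```

```bash
python3 -c "
from h import *
goto([.605,.0335,.154],YAW)
im=snapshot('top')[:,:,::-1]; cv2.imwrite('pics/t7.png',cv2.resize(im[120:270,130:370],None,fx=3,fy=3,interpolation=cv2.INTER_CUBIC))"
```

```text
[-0.0117, 0.0402, 0.0008, -0.0, -0.0006, 0.0] dist 0.0419 t 12.25
```

View pics/t7.png

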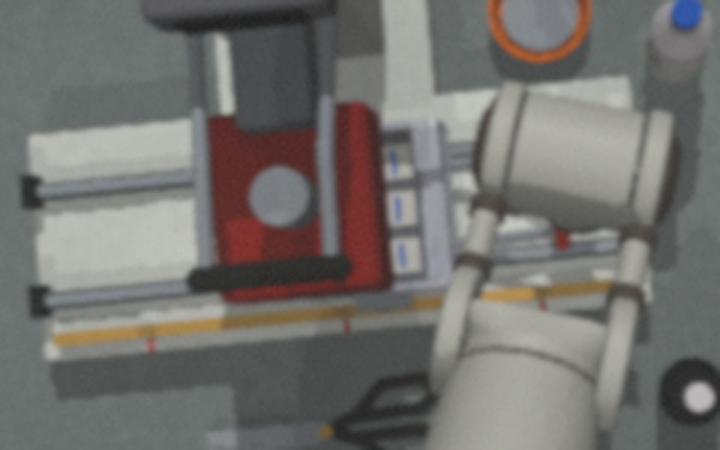

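The bar's near end is now at crop (562,240) and the tray's rear edge at about (450,205). Roughly 40 mm remain.

```bash
python3 -c "
from h import *
a=world((560.5/3-.33+130,240/3+120),.1);b=world(crop((241,235),300),.1); print(a,b,(a-b)@Y)"
```

```text
[0.55950656 0.01180917 0.1       ] [ 0.56190054 -0.10123453  0.1       ] 0.112853014175356
```

Call:
hand_motion:
  rows:
    - [[0, 0.006, 0], [0, 0, 0]]
    - [[0, 0.012, 0], [0, 0, 0]]
    - [[0, 0.017, 0], [0, 0, 0]]
    - [[0, 0.021, 0], [0, 0, 0]]
    - [[0, 0.024, 0], [0, 0, 0]]
    - [[0, 0.027, 0], [0, 0, 0]]
    - [[0, 0.029, 0], [0, 0, 0]]
    - [[0, 0.03, 0], [0, 0, 0]]

```text
time: 12.97
eef_pos: [0.5942, 0.0219, 0.1548]
eef_rot: [-0.0, -0.041, 0.999, 0.0]
force: [-0.8, -2.3, 0.7]
opening: -0.0002
grip_force: 1.2
```

Call:
hand_motion:
  rows:
    - [[0, 0.001, 0], [0, 0, 0]]
    - [[0, 0.002, 0], [0, 0, 0]]
    - [[0, 0.003, 0], [0, 0, 0]]
    - [[0, 0.004, 0], [0, 0, 0]]
    - [[0, 0.004, 0], [0, 0, 0]]

```text
time: 13.38
eef_pos: [0.5935, 0.026, 0.1542]
eef_rot: [-0.001, -0.041, 0.999, 0.001]
force: [0.4, -0.1, -0.3]
opening: 0.0
grip_force: 0.0
```

Call:
hand_motion:
  rows:
    - [[0, 0.001, 0], [0, 0, 0]]
    - [[0, 0.002, 0], [0, 0, 0]]
    - [[0, 0.002, 0], [0, 0, 0]]

```text
time: 13.63
eef_pos: [0.5935, 0.0278, 0.1545]
eef_rot: [-0.001, -0.041, 0.999, 0.0]
force: [0.1, -0.0, 0.3]
opening: 0.0003
grip_force: 0.0
```

Call:
hand_motion:
  rows:
    - [[0, 0.001, 0], [0, 0, 0]]
    - [[0, 0.002, 0], [0, 0, 0]]
    - [[0, 0.002, 0], [0, 0, 0]]

```text
time: 13.88
eef_pos: [0.5935, 0.0296, 0.1546]
eef_rot: [-0.001, -0.041, 0.999, 0.0]
force: [-0.3, 0.0, -0.5]
opening: 0.0002
grip_force: 0.0
```

The push force fell to zero, so the carrier was pulled into the notch. I'll back away and check.

Call:
hand_motion:
  rows:
    - [[0, -0.02, 0], [0, 0, 0]]
    - [[0, -0.05, 0], [0, 0, 0]]
    - [[0, -0.08, 0], [0, 0, 0]]
    - [[0, -0.1, -0.03], [0, 0, 0]]
    - [[0.0, -0.1, -0.06], [0, 0, 0]]
    - [[0.03, -0.1, -0.1], [0, 0, 0]]
    - [[0.06, -0.1, -0.1], [0, 0, 0]]
    - [[0.1, -0.1, -0.1], [0, 0, 0]]

```text
time: 14.55
eef_pos: [0.5035, -0.0794, 0.2586]
eef_rot: [0.003, -0.041, 0.999, -0.002]
force: [0.3, -0.8, 0.0]
opening: -0.0001
grip_force: 0.0
```

Call:
hand_motion:
  rows:
    - [[0.04, 0, 0], [0, 0, 0]]
    - [[0.06, 0, 0], [0, 0, 0]]
    - [[0.06, 0, 0], [0, 0, 0]]
    - [[0.06, 0, 0], [0, 0, 0]]

```text
time: 14.88
eef_pos: [0.442, -0.0835, 0.2551]
eef_rot: [0.0, -0.041, 0.999, -0.0]
force: [0.3, 0.7, -0.4]
opening: 0.0002
grip_force: 0.0
```

```bash
python3 - <<'E'
from h import *
im=snapshot("top")[:,:,::-1]
cv2.imwrite("pics/t8.png",cv2.resize(im[110:290,280:480],None,fx=3,fy=3,interpolation=cv2.INTER_CUBIC))
red=cv2.inRange(im.astype(int)*1.0,(0,0,120),(75,75,255)); red[:,:290]=0; red[:140]=0; red[230:]=0; red[:,340:]=0
v,u=np.nonzero(red); print(len(u),u.min(),u.max(),v.min(),v.max()); P=world((u.mean(),v.mean()),.1); o=np.array([.6027,.0389,0])
print(P,"carrier y",(P-o)@Y+.165)
E
```

```text
119 297 303 166 203
[0.60212063 0.0541504  0.1       ] carrier y 0.18024593352633414
```

View pics/t8.png

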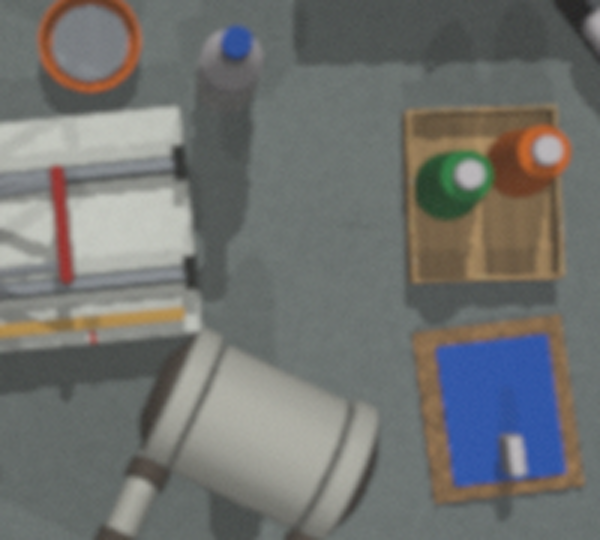

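The cover lies flat on the mat at crop (502,410). The carrier measures 0.1802 m along the press's y, and the arm touches nothing.

```bash
python3 -c "
from bench import r, ticket, snapshot, camera_params
print(ticket.sign_off())"
```

```text
the job is handed in; nothing more can be done
None
```

The job is handed in at about 15 s: the cover lies flat and released on the cork mat, the carrier is in the press station's notch at about 180 mm by camera, and the arm is clear of everything; the verdict was not shown.

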